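# Release the transport lock of a lens slide

## Task

Unlock the lens slide and open it: draw the orange-knobbed lock pin out of its slanting bore, hang it by its collar fully home in the notch of the red parking strip, upright and let go, and only then slide the black carriage (the brass post is its handle) towards the parking strip all the way to its end stop. The parking strip has been clamped at an arbitrary place along the fixture, so feel or look for its notch. Do not knock the blue hood over the lock, do not drop the pin, and leave the things standing around where they are.

Things in the scene. Friction and masses are not known exactly. Their poses are not given: they have to be found in the camera images.
- fixture: the bolted-down fixture: grey base plate, x -55 to +70, y -130 to +130, z 0 to 12. Origin at table height, x roughly to the robot's right, y roughly away from the robot, z up. All fixture coordinates given here are in this frame, in mm. It carries the bore and pin (centre), a blue hood over them, the carriage (its post at the far, +y end) and the red parking strip (-y end, near the robot)
- bore_mouth (a point): middle of the slanting bore's mouth, fixture (-30, 0, 80). The bore's axis, going up and out, is fixture (-0.574, 0, 0.819): 35 degrees from vertical, leaning to the robot's left. 11.8 mm wide, 34 mm long through the aluminium guide block; beyond it the pin's last 26 mm stand in a slot of the carriage and lock it
- lock_pin: loose lock pin, 70 to 120 g. Origin on its axis at the collar's underside, z along the axis towards the knob. Steel shank 10 mm thick, z 0 to -60, tapered tip; collar 24 mm wide, z 0 to 5; orange cylindrical knob 22 mm wide, z 5 to 37. At the start fully in the bore, collar on the mouth. Parked: shank in the notch, collar resting on the strip
- strip_edge (a point): a fixed reference on the front edge of the red strip, fixture (-40, -100, 95); it is NOT the notch. The strip is a fixed level plate, 60 mm long in y, x -40 to -4, top z 95, 6 mm thick, rear web x -10 to -4 below it. In mid-length one square notch open to -x: 14 mm wide, 22 deep; pin fully home: axis at x -23. Notch middle unlisted, y -88 to -112: find by touch or sight
- hood: blue sheet hood over the lock, its frame equal to the fixture's: roof x -45 to +60, y -17 to +17, underside z 218, on an upright plate at x 56 to 60. It bars a vertical gripper from the pin; one tilted along the bore passes. Not to be knocked (a push over 8 N)
- carriage (a joint): slide of the black carriage, m: 0 locked, 0.026 at its end stop; grows as it moves to the fixture's -y (towards the robot). About 3 N of friction, stays where it is left; cannot move while the pin is in
- post_top (a point): top centre of the carriage's upright brass post, 14 mm thick, 65 mm tall, top at fixture z 115; at joint 0 at fixture (12, 114); flange 20 mm wide on its lowest 4 mm
- stand_top (a point): an obstacle, not part of the job: top of a fixed steel post with a swivelling clamp and a ring rod reaching about 150 mm from it towards the robot and its right, 272 mm above the table, on a black breadboard to the robot's left of the fixture. Swing the arm past it in front or well above
- yellow_tin: small round tin, yellow lid, 60 mm wide, 35 mm tall; origin under its centre; a bystander
- red_tin: small round tin, red lid, 60 mm wide, 35 mm tall; origin under its centre; a bystander
- lens_jar: clear jar with white screw cap, 54 mm wide, 62 mm tall; origin under its centre; a bystander
- meter_head: black round detector head on a foot, 48x54x70 mm; origin under its centre; a bystander
- tape: roll of beige tape lying flat, 88 mm wide, 19 mm tall; origin under its centre; a bystander

How it is judged:
By the outcome, as a careful person would: the job done as asked, in the order asked, and still so for the second after the job is handed in, with the robot touching nothing.
It also fails if it takes over 69 s, if anything falls off the work surface, if the arm or the gripper's body presses on something with over 40 N, if the wrist force passes 120 N, or if a joint passes its speed limit or range.

## Robot

A 7-joint arm with a two-finger parallel gripper is mounted at the origin on a cart in front of the work surface, level with it; the furniture and walls round the work are solid. World frame = base frame: x ahead of the robot, y to its left, z up, the work surface at z = 0. Lengths are in m, angles in rad, forces in N, time in s.
With the tool pointing down it reaches from about 0.425 to 0.875 m from the base axis. Payload 8.4 kg.
Tool frame: the origin (TCP) lies midway between the tips of the shut fingers; the grasp point (between the pads) lies 19 mm behind it; z points along the fingers, y is the line along which they close (so a half turn about z gives the same grasp; the last joint's range is limited). The gripper opens to 87 mm and grips with 3 to 60 N. Pads are 19 mm wide; open, the fingers measure 117 mm over their backs; the gripper's body (75 mm by 190 mm) begins 51 mm behind the grasp point.
Start: joints at [1.149, 0.333, 0.04, 1.465, -0.013, 1.343, -0.059], TCP at [0.206, -0.616, 0.223] pointing down, gripper open.
Joint ranges: [-2.58, 2.58], [-0.38, 2.09], [-1.3, 1.39], [0.25, 2.4], [-1.5, 4.64], [0.08, 2.09], [-2.65, 2.65]. Speed limits (rad/s): [2.22, 2.22, 2.79, 2.79, 3.14, 3.14, 3.14].

## Interface

Orientations are given as a rotation vector (axis times angle).
In Python, from bench import env gives the robot as it stands.
- The arm moves only by the shell command python3 steer.py 'ROWS' [OPENING]. ROWS is rows parted by semicolons, their numbers by spaces, 1 to 8 of them, each of 6 numbers: dx, dy, dz in m, then a rotation vector rx, ry, rz in rad; each row is the pose to reach, as a shift and turn from the pose commanded when the command began, along the tool's axes at that moment; what a row does not reach only later rows make up. A row lasts 1/12 s, in which the tool goes at most 0.0417 m and 0.125 rad, less where a joint would pass 70% of its speed; a pose out of reach is approached as far as the arm can. OPENING is the finger opening in m, set as the command begins (- or left out keeps the last). The fingers move at their own pace and stop on an object; the grip force is fixed at half the most. Time passes only in rows, so rows that do not move let the fingers close. It prints the time, the measured TCP pose, the force, the opening and the grip force at its end.
- env.sense(): the state, without advancing time (a new reading comes with each control period).
- env.snapshot(name): name is "scene" or "side" or "wrist"; returns the picture (480x640x3 uint8, red, green, blue); there is no depth.
- env.camera_params(name): a dict with "mtx" (3x3 intrinsics, pixels), "cam_to_world" (4x4, takes a point from camera to world coordinates); the wrist camera has in their place "tool_from_camera" (4x4, takes a point from camera to tool coordinates, whose origin is the TCP and whose axes are the flange's). Camera axes: x right, y up, looking along -z (the intrinsics and any distortion apply to the point x, -y, -z); pixel columns grow to the right and rows downward; lengths in m; the calibration is good to about 2 mm. A picture is of the moment at which its call begins: read the wrist's pose just before it. camera_params takes no time and is no camera call.
- env.close_job(): hands the job in; it is judged then, once.
The state is a dict: "time_s": time; "qpos": joint angles; "joint_vel": joint speeds; "joint_efforts": joint torques, N m; "tcp_pos": TCP position; "tcp_rot": TCP orientation; "ft_force": force on the tool from outside, world axes, zero at the start; "torque": the same for the moment, N m; "gripper_width": finger opening in m; "gripper_force": force on a finger pad.
Only numpy, scipy, OpenCV 4.12 (cv2) and the standard library are available. Lean on these libraries where they do the work, as an engineer would, in place of code of your own. Each camera call takes 0.05 s, during which the arm holds its last target. There are 200 camera calls.

## Working session

There is one attempt and no reset: what is moved stays moved. The work goes in short steps, Python scripts to look and compute and a shell command to move; the robot and the scene stay as the last step left them, time stands still between calls to the robot, and variables do not carry over. Pictures are saved under pics/ and viewed, at most 10 in all, crops included, and the job is handed in when it is done.

```bash
ls; mkdir -p pics; python3 - <<'E'
from bench import env
import cv2,numpy as np
np.set_printoptions(precision=4,suppress=True)
s=env.sense();print(s)
for n in("scene","side","wrist"):
    p=env.camera_params(n);print(n,p)
for n in("scene","side"):
    cv2.imwrite(f"pics/{n}0.png",env.snapshot(n)[:,:,::-1])
E
```

```text
bench.py
pics
steer.py
{'time_s': 0.0, 'qpos': array([ 1.1488,  0.3339,  0.0399,  1.4663, -0.0134,  1.3433, -0.0585]), 'joint_vel': array([ 0.001 , -0.0014, -0.0001, -0.0007, -0.    , -0.0012, -0.001 ]), 'joint_efforts': array([ -0.0004, -65.6357,   1.335 , -40.3797,  -0.0598,   0.0449,
         0.0002]), 'tcp_pos': array([ 0.206 , -0.616 ,  0.2217]), 'tcp_rot': array([-3.0992, -0.5045,  0.0006]), 'ft_force': array([0.0154, 0.362 , 1.0946]), 'torque': array([-0.0005,  0.02  ,  0.0284]), 'gripper_force': 0.0, 'gripper_width': 0.0868214654374815}
scene {'mtx': array([[554.2814,   0.    , 330.0238],
       [  0.    , 554.2814, 234.1117],
       [  0.    ,   0.    ,   1.    ]]), 'cam_to_world': array([[-0.6293,  0.5948, -0.5001, -0.3097],
       [-0.7771, -0.4892,  0.3961,  0.5275],
       [-0.0091,  0.6379,  0.7701,  1.5084],
       [ 0.    ,  0.    ,  0.    ,  1.    ]])}
side {'mtx': array([[452.8122,   0.    , 314.3277],
       [  0.    , 452.8122, 232.0977],
       [  0.    ,   0.    ,   1.    ]]), 'cam_to_world': array([[ 0.9076,  0.1824, -0.3782,  0.0181],
       [-0.4195,  0.4333, -0.7977, -1.3044],
       [ 0.0184,  0.8826,  0.4698,  0.8625],
       [ 0.    ,  0.    ,  0.    ,  1.    ]])}
wrist {'mtx': array([[414.4117,   0.    , 324.1279],
       [  0.    , 414.4117, 237.4563],
       [  0.    ,   0.    ,   1.    ]]), 'tool_from_camera': array([[ 0.0004,  0.967 ,  0.2548,  0.0676],
       [ 1.    , -0.0002, -0.001 ,  0.    ],
       [-0.0009,  0.2548, -0.967 , -0.1615],
       [ 0.    ,  0.    ,  0.    ,  1.    ]])}
```
joint1 1.149 yields TCP at y=-0.616? Whatever.

View pics/scene0.png

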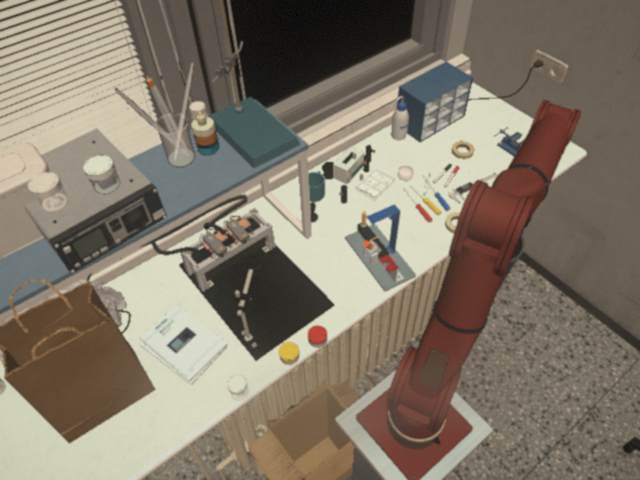

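View pics/side0.png

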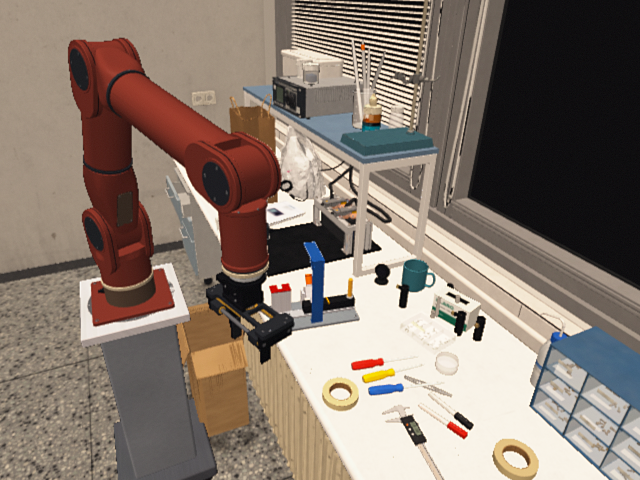

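The scene view shows the grey fixture at (380,255) with the blue hood. The side view shows it at (318,305), with the red strip at (282,292) and the brass post at (350,288). I'll enlarge both.

```bash
python3 - <<'E'
import cv2,numpy as np
a=cv2.imread("pics/scene0.png")[200:290,340:420]; b=cv2.imread("pics/side0.png")[235:335,260:365]
a=cv2.resize(a,None,fx=5,fy=5,interpolation=cv2.INTER_CUBIC)   #400x450
b=cv2.resize(b,None,fx=3.8,fy=3.8,interpolation=cv2.INTER_CUBIC) #399x380
c=np.zeros((450,800,3),np.uint8);c[:,:400]=a;c[:b.shape[0],400:400+b.shape[1]]=b
cv2.imwrite("pics/crop1.png",c)
E
```

View pics/crop1.png

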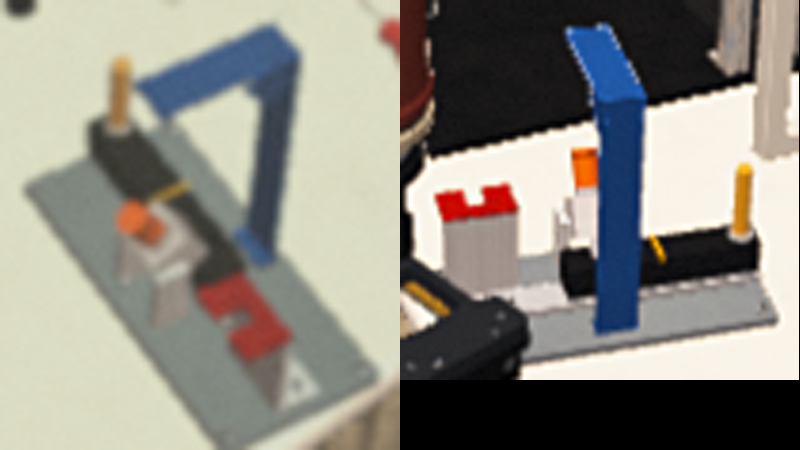

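The crop shows the post top, hood corners, strip corners and notch, and base corners clearly in both views. I'll fit the fixture pose and notch from them.

```bash
cat > h.py <<'E'
from bench import env
import cv2,numpy as np
from scipy.optimize import least_squares
from scipy.spatial.transform import Rotation as R
np.set_printoptions(precision=4,suppress=True)
def proj(P,M,K):
    q=(np.asarray(P)-M[:3,3])@M[:3,:3]; return np.stack([K[0,2]+K[0,0]*q[:,0]/-q[:,2],K[1,2]+K[1,1]*-q[:,1]/-q[:,2]],1)
def F2W(p,f): return R.from_euler('z',p[2]).apply(np.asarray(f)/1000)+[p[0],p[1],0]
def wristcam():
    c=env.camera_params("wrist");s=env.sense();T=np.eye(4);T[:3,:3]=R.from_rotvec(s["tcp_rot"]).as_matrix();T[:3,3]=s["tcp_pos"]
    return T@c["tool_from_camera"],c["mtx"]
E
python3 - <<'E'
from h import *
N=np.nan
sc=[((12,114,115),(121,60)),((-55,130,12),(25,188)),((70,-130,12),(380,378)),((-45,17,220),(137,86)),((-45,-17,220),(160,118)),((60,-17,220),(299,57)),((60,17,220),(272,25)),
 (('n',-40,30,95),(200,288)),(('n',-4,30,95),(238,275)),(('n',-4,-30,95),(292,338)),(('n',-40,-30,95),(240,360))]
sd=[((12,114,115),(745,165)),((70,130,12),(775,320)),((-45,-17,220),(567,30)),((-45,17,220),(607,26)),((60,-17,220),(598,100)),((60,17,220),(645,97)),
 (('n',-40,30,95),(510,186)),(('n',-4,30,95),(518,210)),(('n',-4,-30,95),(445,218)),(('n',-40,-30,95),(437,196))]
cs,cd=env.camera_params("scene"),env.camera_params("side")
def pts(L,n): return [a if a[0]!='n' else (a[1],n+a[2],a[3]) for a,_ in L]
us=np.array([(340+(u+.5)/5-.5,200+(v+.5)/5-.5) for _,(u,v) in sc]); ud=np.array([(260+(u-399.5)/3.8-.5,235+(v+.5)/3.8-.5) for _,(u,v) in sd])
def f(p):
    a=proj(F2W(p,pts(sc,p[3]*1000)),cs["cam_to_world"],cs["mtx"])-us
    b=proj(F2W(p,pts(sd,p[3]*1000)),cd["cam_to_world"],cd["mtx"])-ud
    return np.r_[a,b].ravel()
for y in(-2.5,-1.57,-.8,0):
    r=least_squares(f,[.4,-.4,y,-.1],x_scale=[.1,.1,.1,.01],loss='soft_l1');print(r.cost,r.x)
    if y==-.8: best=r
r=best
print(f(r.x).reshape(-1,2))
# triangulate post top
def ray(c,u):
    M,K=c["cam_to_world"],c["mtx"];d=np.array([(u[0]-K[0,2])/K[0,0],-(u[1]-K[1,2])/K[1,1],-1]);return M[:3,3],M[:3,:3]@d
for i,j in((0,0),(3,3),(4,2),(7,6),(10,9)):
    o1,d1=ray(cs,us[i]);o2,d2=ray(cd,ud[j]);t=np.linalg.lstsq(np.c_[d1,-d2],o2-o1,rcond=None)[0];print((o1+t[0]*d1+o2+t[1]*d2)/2, F2W(r.x,[pts(sc,r.x[3]*1000)[i]]))
E
```

```text
11.203941584721676 [ 0.4865 -0.307  -1.7519 -0.0913]
11.203941584725127 [ 0.4865 -0.307  -1.7519 -0.0913]
11.203941584718518 [ 0.4865 -0.307  -1.7519 -0.0913]
11.203941584718363 [ 0.4865 -0.307  -1.7519 -0.0913]
[[ 0.5971  0.4824]
 [-0.16   -1.4614]
 [ 0.7064 -0.4878]
 [-1.0026 -0.3327]
 [ 0.1214  0.5406]
 [ 1.1018  0.3397]
 [ 0.5656 -0.2669]
 [-1.213   0.6867]
 [ 0.7256 -1.0473]
 [ 0.163  -0.4606]
 [ 0.9024 -0.3603]
 [-0.1689  0.0505]
 [ 1.3287 -1.726 ]
 [-0.6049  0.1394]
 [ 0.2561 -0.0552]
 [ 0.1189  0.3917]
 [-0.0877 -0.2752]
 [ 0.0464 -2.0765]
 [ 0.4158 -1.588 ]
 [-0.7135 -1.0014]
 [-0.6421 -2.1475]]
[ 0.5982 -0.3388  0.1151] [[ 0.5965 -0.3394  0.115 ]]
[ 0.5091 -0.2674  0.2205] [[ 0.5114 -0.2658  0.22  ]]
[ 0.4794 -0.2605  0.2206] [[ 0.4779 -0.2597  0.22  ]]
[ 0.4324 -0.2624  0.0926] [[ 0.4334 -0.2566  0.095 ]]
[ 0.3772 -0.2463  0.0878] [[ 0.3744 -0.2458  0.095 ]]
```

```bash
python3 - <<'E'
from h import *
cs=env.camera_params("scene")
img=cv2.imread("pics/scene0.png")
# project hypothesised grid: height guides
p=[0.4865,-0.307,-1.7519]
for x in np.arange(.3,.75,.1):
  for y in(-.1,0.,.1,.2): 
    q=proj([[x,y,0],[x,y,.272]],cs["cam_to_world"],cs["mtx"]); print((round(x,1),y),q.round().ravel(),end=' ')
  print()
cv2.imwrite("pics/crop2.png",cv2.resize(img[230:380,190:350],None,fx=4,fy=4,interpolation=cv2.INTER_CUBIC))
E
```

```text
(np.float64(0.3), -0.1) [368. 329. 372. 278.] (np.float64(0.3), 0.0) [343. 347. 344. 298.] (np.float64(0.3), 0.1) [317. 366. 314. 318.] (np.float64(0.3), 0.2) [290. 387. 283. 340.] 
(np.float64(0.4), -0.1) [347. 307. 349. 255.] (np.float64(0.4), 0.0) [323. 325. 321. 274.] (np.float64(0.4), 0.1) [297. 343. 291. 293.] (np.float64(0.4), 0.2) [270. 362. 260. 314.] 
(np.float64(0.5), -0.1) [327. 287. 326. 234.] (np.float64(0.5), 0.0) [303. 304. 299. 251.] (np.float64(0.5), 0.1) [278. 321. 270. 270.] (np.float64(0.5), 0.2) [251. 339. 239. 289.] 
(np.float64(0.6), -0.1) [309. 268. 305. 214.] (np.float64(0.6), 0.0) [285. 284. 278. 231.] (np.float64(0.6), 0.1) [260. 300. 249. 248.] (np.float64(0.6), 0.2) [233. 317. 219. 266.] 
(np.float64(0.7), -0.1) [291. 250. 286. 195.] (np.float64(0.7), 0.0) [267. 265. 259. 211.] (np.float64(0.7), 0.1) [243. 280. 230. 227.] (np.float64(0.7), 0.2) [217. 296. 201. 244.]
```

View pics/crop2.png

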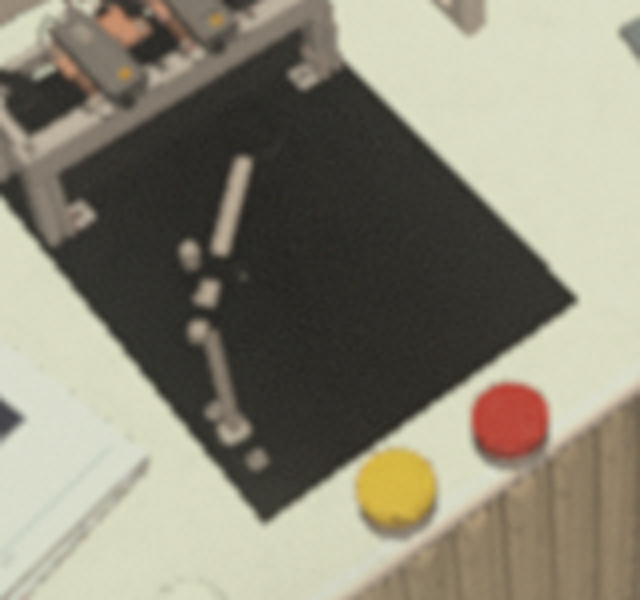

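The stand's base is at crop (232,430), which puts it near world (0.50, 0.20). That is clear of my approach, since I keep y < 0 low down. Next I'll work out the waypoints.

```bash
cat >> h.py <<'E'
FX=[0.4865,-0.307,-1.7519]
def RF(tilt,yaw=0):
    """tool rotation in world: yaw=0 -> tool x = fixture -x, z down; tilt deg = leaning so tool z along bore"""
    z=np.array([np.sin(np.radians(tilt)),0,-np.cos(np.radians(tilt))]);x=np.array([-np.cos(np.radians(tilt)),0,-np.sin(np.radians(tilt))])
    r=np.c_[x,np.cross(z,x),z]
    return R.from_euler('z',FX[2]+np.radians(yaw))*R.from_matrix(r)
def plan(tcpW,Rt,base=None):
    s=env.sense(); p,r=(s["tcp_pos"],R.from_rotvec(s["tcp_rot"])) if base is None else base
    d=r.inv().apply(np.asarray(tcpW)-p); w=(r.inv()*Rt).as_rotvec()
    print("target",np.asarray(tcpW),"row",np.r_[d,w],"rows>=",max(np.linalg.norm(d)/.0417,np.linalg.norm(w)/.125)); return (np.asarray(tcpW),Rt)
AX=np.array([-np.sin(np.radians(35)),0,np.cos(np.radians(35))]); MOUTH=np.array([-30,0,80.])
def onbore(z): return F2W(FX,MOUTH+AX*(z-19))  # TCP when grasp point at pin z (mm)
E
python3 - <<'E'
from h import *
print(F2W(FX,[[-120,-60,360],[-42,0,97],[-23,-91,95]]))
b=plan(F2W(FX,[-120,-60,360]),RF(0))
b=plan(onbore(27+150),RF(35),b)
E
```

```text
[[ 0.4491 -0.1782  0.36  ]
 [ 0.4941 -0.2657  0.097 ]
 [ 0.4011 -0.268   0.095 ]]
target [ 0.4491 -0.1782  0.36  ] row [ 0.3694 -0.3384 -0.1378 -0.0013 -0.0007 -1.0669] rows>= 12.459439819252452
target [ 0.5082 -0.1883  0.2094] row [ 0.0006  0.06    0.1506  0.     -0.6109  0.    ] rows>= 4.886921905584122
```

```bash
python3 steer.py '0 0 -0.04 0 0 0;0 0 -0.08 0 0 0;0.369 -0.338 -0.138 0 0 -1.067;0.369 -0.338 -0.138 0 0 -1.067;0.369 -0.338 -0.138 0 0 -1.067;0.369 -0.338 -0.138 0 0 -1.067;0.369 -0.338 -0.138 0 0 -1.067;0.369 -0.338 -0.138 0 0 -1.067'
python3 - <<'E'
from h import *
plan(F2W(FX,[-120,-60,360]),RF(0)); print(env.sense()["qpos"])
E
```

```text
time_s: 0.77
tcp_pos: [0.3271, -0.3972, 0.3313]
tcp_rot: [-2.695, -1.613, 0.001]
ft_force: [1.1, 0.8, 0.2]
gripper_width: 0.0871
gripper_force: 0.0
target [ 0.4491 -0.1782  0.36  ] row [ 0.2507  0.0041 -0.0287 -0.0005  0.0001 -0.3109] rows>= 6.052771285344985
[ 0.9665  0.03   -0.1753  1.6022  0.0055  1.5102  0.299 ]
```

```bash
python3 steer.py '0.251 0.004 -0.029 0 0 -0.311;0.251 0.004 -0.029 0 0 -0.311;0.251 0.004 -0.029 0 0 -0.311;0.251 0.004 -0.029 0 0 -0.311;0.251 0.004 -0.029 0 0 -0.311;0.251 0.004 -0.029 0 0 -0.311;0.251 0.004 -0.029 0 0 -0.311'
python3 - <<'E'
from h import *
plan(onbore(27+150),RF(35)); print(env.sense()["qpos"])
E
```

```text
time_s: 1.35
tcp_pos: [0.4534, -0.1725, 0.3613]
tcp_rot: [2.408, 2.017, 0.005]
ft_force: [0.8, 0.2, 0.9]
gripper_width: 0.0871
gripper_force: 0.0
target [ 0.5082 -0.1883  0.2094] row [-0.0063  0.0564  0.152   0.0034 -0.6129  0.0039] rows>= 4.903506217585123
[ 0.7252 -0.0243 -0.4372  1.5949 -0.0126  1.5669  0.1116]
```

```bash
python3 steer.py '-0.006 0.056 0.152 0.003 -0.613 0.004;-0.006 0.056 0.152 0.003 -0.613 0.004;-0.006 0.056 0.152 0.003 -0.613 0.004;-0.006 0.056 0.152 0.003 -0.613 0.004;-0.006 0.056 0.152 0.003 -0.613 0.004;-0.006 0.056 0.152 0.003 -0.613 0.004;-0.006 0.056 0.152 0.003 -0.613 0.004;-0.006 0.056 0.152 0.003 -0.613 0.004'
python3 - <<'E'
from h import *
plan(onbore(27+150),RF(35)); print(env.sense()["qpos"])
M,K=wristcam()
cv2.imwrite("pics/w1.png",env.snapshot("wrist")[:,:,::-1]); np.save("w1.npy",M)
print(proj(F2W(FX,[MOUTH+AX*37,MOUTH+AX*5,[-40,-61,95],[-40,-121,95],[-40,-84,95],[-40,-98,95],[-45,-17,220],[-45,17,220],[12,114,115]]),M,K))
E
```

```text
time_s: 2.02
tcp_pos: [0.5041, -0.1977, 0.2092]
tcp_rot: [2.068, 1.704, -0.653]
ft_force: [0.5, -0.0, -0.1]
gripper_width: 0.0871
gripper_force: 0.0
target [ 0.5082 -0.1883  0.2094] row [ 0.008   0.0022 -0.0059 -0.0076 -0.0004 -0.0091] rows>= 0.2440600162786427
[ 0.4248  0.2337 -0.5969  1.7986  0.7007  1.4474 -0.5649]
[[330.8073 220.5319]
 [330.4466 211.4121]
 [246.7745 216.067 ]
 [164.6361 216.668 ]
 [215.253  216.2976]
 [196.0874 216.4378]
 [300.3289 383.4609]
 [365.4032 383.2246]
 [475.3489 278.1356]]
```

View pics/w1.png

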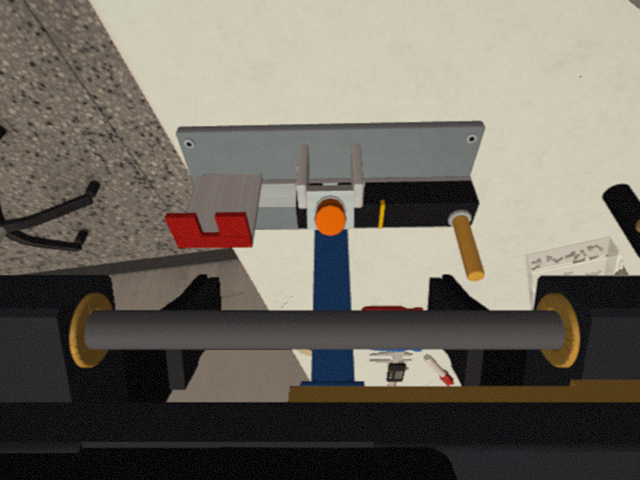

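The wrist view shows the orange knob top at (330,217), the strip with its notch at (208,227) and the post top at (476,276). The projected positions agree to within a few pixels. I'll take an enlarged crop to refine.

```bash
python3 - <<'E'
import cv2,numpy as np
a=cv2.imread("pics/w1.png")
A=cv2.resize(a[160:260,150:400],None,fx=3.2,fy=3.2,interpolation=cv2.INTER_CUBIC) #800x320
B=cv2.resize(a[115:290,420:500],None,fx=1.6,fy=1.6,interpolation=cv2.INTER_CUBIC)
c=np.zeros((600,800,3),np.uint8);c[:320]=A;c[320:,:128]=B
C=cv2.resize(a[195:250,285:375],None,fx=5,fy=5,interpolation=cv2.INTER_CUBIC);c[320:595,140:590]=C
cv2.imwrite("pics/crop3.png",c)
E
```

```text
(no output)
```

View pics/crop3.png

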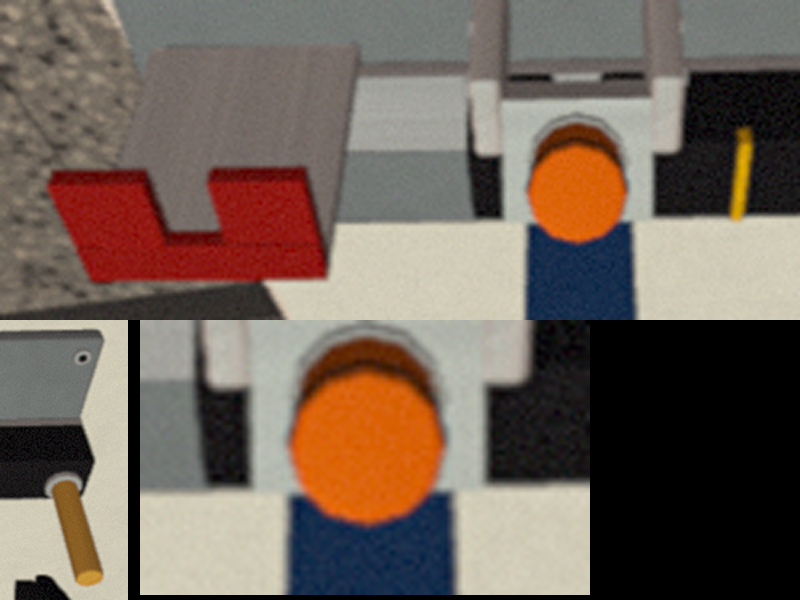

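```bash
python3 - <<'E'
from h import *
M=np.load("w1.npy");K=env.camera_params("wrist")["mtx"]
L=[((-40,30),(53,185)),((-40,-999),0)]
pt=lambda n:np.array([MOUTH+AX*37,[12,114,115],[-40,n-30,95],[-40,n+30,95],[-4,n-30,95],[-4,n+30,95],[-40,n-7,95],[-40,n+7,95],[-18,n-7,95],[-18,n+7,95]])
u=np.array([[577,193],[0,0],[53,185],[308,181],[93,282],[328,277],[148,183],[212,182],[165,243],[224,242]],float)/3.2+[150,160]
u[0]=330.4,220.4;u[1]=475.6,275.6
def f(p): return (proj(F2W(p,pt(p[3]*1000)),M,K)-u).ravel()
r=least_squares(f,[*FX,-.091],x_scale=[.1,.1,.1,.01]);print(r.x);print(f(r.x).reshape(-1,2))
g=lambda q:(proj(F2W([*FX],pt(q[0]*1000)),M,K)-u)[2:].ravel()
print(least_squares(g,[-.09]).x, f([*FX,-.0913]).reshape(-1,2))
E
```

```text
[ 0.4866 -0.3064 -1.7413 -0.0909]
[[-0.4131 -0.4126]
 [ 0.4817  1.2529]
 [-2.0601 -0.4622]
 [ 0.0999 -0.4075]
 [-0.2843  0.0646]
 [ 1.3376  0.6282]
 [-0.4387 -0.2944]
 [-1.341  -0.2608]
 [ 1.6283  0.4803]
 [ 1.2883  0.5434]]
[-0.0911] [[ 0.4073  0.1319]
 [-0.2511  2.5356]
 [-2.3364 -1.1415]
 [ 0.1131 -0.4925]
 [-0.9903 -0.5015]
 [ 0.8725  0.5616]
 [-0.5732 -0.7466]
 [-1.4079 -0.5744]
 [ 1.2078  0.0776]
 [ 0.9282  0.2651]]
```

The wrist fit agrees with the two-view fit to under 1 mm, and the notch middle is at y ≈ -91. Now the approach.

```bash
sed -i 's/^FX=.*/FX=[0.4866,-0.3066,-1.745]/' h.py; python3 - <<'E'
from h import *
plan(onbore(27+60),RF(35))
E
```

```text
target [ 0.4986 -0.2386  0.1357] row [ 0.0093  0.0023  0.084  -0.0112  0.0001 -0.0169] rows>= 2.0278170671022706
```

```bash
python3 steer.py '0.009 0.002 0.03 -0.011 0 -0.017;0.009 0.002 0.055 -0.011 0 -0.017;0.009 0.002 0.084 -0.011 0 -0.017;0.009 0.002 0.084 -0.011 0 -0.017;0.009 0.002 0.084 -0.011 0 -0.017'
python3 - <<'E'
from h import *
plan(onbore(27),RF(35))
E
```

```text
time_s: 2.48
tcp_pos: [0.4968, -0.2401, 0.1353]
tcp_rot: [2.051, 1.718, -0.651]
ft_force: [-0.1, 1.2, 1.3]
gripper_width: 0.0872
gripper_force: 0.0
target [ 0.4926 -0.2725  0.0866] row [ 0.0013  0.0017  0.0587 -0.0031  0.0018 -0.0009] rows>= 1.4080176058814093
```

```bash
python3 steer.py '0.001 0.002 0.03 -0.003 0.002 0;0.001 0.002 0.0587 -0.003 0.002 0;0.001 0.002 0.0587 -0.003 0.002 0;0.001 0.002 0.0587 -0.003 0.002 0'
python3 - <<'E'
from h import *
plan(onbore(27),RF(35))
M,K=wristcam()
im=env.snapshot("wrist")[:,:,::-1]
h=cv2.inRange(cv2.cvtColor(im,cv2.COLOR_BGR2HSV),(6,200,120),(14,255,255)); n,l,st,c=cv2.connectedComponentsWithStats(h); i=1+np.argmax(st[1:,4]);print(st[i],c[i])
print(proj(F2W(FX,[MOUTH+AX*37,MOUTH+AX*37+[0,11,0],MOUTH+AX*37-[0,11,0]]),M,K))
cv2.imwrite("pics/w2.png",im[150:480,80:560])
E
```

```text
time_s: 2.82
tcp_pos: [0.4941, -0.2712, 0.087]
tcp_rot: [2.047, 1.721, -0.645]
ft_force: [0.6, 0.1, 0.6]
gripper_width: 0.0868
gripper_force: 0.0
target [ 0.4926 -0.2725  0.0866] row [-0.0011 -0.0013  0.0013  0.0018 -0.0002  0.0011] rows>= 0.05083245209022652
[306 350  37   8 197] [323.8832 352.4924]
[[324.9066 332.4806]
 [355.9334 332.4835]
 [293.8679 332.4777]]
```

View pics/w2.png

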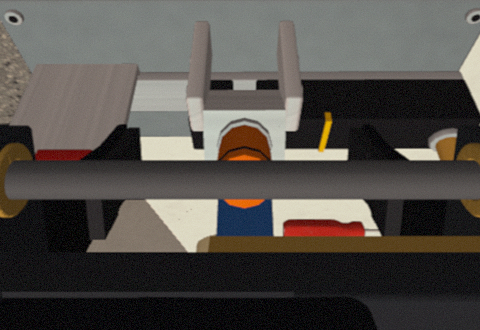

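The knob is at crop (244,190), midway between the finger edges at about (139) and (350). I'll nudge and close.

```bash
python3 steer.py '-0.001 -0.001 0.001 0.002 0 0.001;-0.001 -0.001 0.001 0.002 0 0.001;-0.001 -0.001 0.001 0.002 0 0.001;-0.001 -0.001 0.001 0.002 0 0.001;-0.001 -0.001 0.001 0.002 0 0.001;-0.001 -0.001 0.001 0.002 0 0.001;-0.001 -0.001 0.001 0.002 0 0.001;-0.001 -0.001 0.001 0.002 0 0.001' 0.0
python3 - <<'E'
from h import *
plan(onbore(27),RF(35)); plan(onbore(27+30),RF(35))
E
```

```text
time_s: 3.53
tcp_pos: [0.493, -0.2715, 0.0856]
tcp_rot: [2.047, 1.723, -0.647]
ft_force: [-0.5, 1.0, -0.6]
gripper_width: 0.0416
gripper_force: 0.0
target [ 0.4926 -0.2725  0.0866] row [-0.0015 -0.0002 -0.0001  0.0005  0.      0.0028] rows>= 0.035815136952264945
target [ 0.4956 -0.2556  0.1111] row [-0.0015 -0.0002 -0.0301  0.0005  0.      0.0028] rows>= 0.7238705857920062
```

```bash
python3 steer.py '-0.001 0 0 0 0 0;-0.001 0 0 0 0 0;-0.001 0 0 0 0 0;-0.001 0 0 0 0 0;-0.001 0 0 0 0 0;-0.001 0 0 0 0 0;-0.001 0 0 0 0 0;-0.001 0 0 0 0 0'
python3 - <<'E'
from h import *
plan(onbore(27+20),RF(35)); print(env.sense()["torque"])
E
```

```text
time_s: 4.2
tcp_pos: [0.493, -0.2723, 0.0862]
tcp_rot: [2.047, 1.723, -0.646]
ft_force: [0.9, -1.0, -1.2]
gripper_width: 0.0215
gripper_force: 30.0
target [ 0.4946 -0.2612  0.1029] row [-0.0005 -0.0003 -0.0201  0.0008 -0.      0.0027] rows>= 0.482749334843784
[ 0.7157 -0.4518  0.1473]
```

Gripped: 21.5 mm at 30 N. Drawing out gently.

```bash
python3 steer.py '0 0 -0.005 0 0 0;0 0 -0.010 0 0 0;0 0 -0.015 0 0 0;0 0 -0.020 0 0 0;0 0 -0.020 0 0 0'
python3 - <<'E'
from h import *
plan(onbore(27+72),RF(35)); print(env.sense()["torque"])
E
```

```text
time_s: 4.62
tcp_pos: [0.4955, -0.2601, 0.1036]
tcp_rot: [2.046, 1.723, -0.645]
ft_force: [0.3, -0.5, -0.9]
gripper_width: 0.0212
gripper_force: 30.0
target [ 0.4998 -0.2319  0.1455] row [-0.0006 -0.0006 -0.0507  0.0019 -0.0001  0.0027] rows>= 1.2160836049694992
[ 0.7008 -0.2385  0.0683]
```

```bash
python3 steer.py '0 0 -0.01 0 0 0;0 0 -0.02 0 0 0;0 0 -0.03 0 0 0;0 0 -0.045 0 0 0;0 0 -0.06 0 0 0;0 0 -0.075 0 0 0;0 0 -0.075 0 0 0'
python3 - <<'E'
from h import *
s=env.sense();print(s["torque"],s["qpos"])
V=lambda x,y,z:F2W(FX,[x,y,z])  
# pin shank direction check; vertical poses: tcp z when collar at height c: c+27-19=c+8
b=plan(V(-120,-91,95+8+75),RF(0,90))
b=plan(V(-75,-91,95+8+5),RF(0,90),b)
E
```

```text
time_s: 5.2
tcp_pos: [0.5044, -0.2158, 0.1672]
tcp_rot: [2.044, 1.724, -0.64]
ft_force: [-0.2, 1.1, -1.2]
gripper_width: 0.0215
gripper_force: 30.0
[ 0.7865 -0.2767  0.0601] [ 0.4424  0.2645 -0.5839  1.8568  0.7436  1.3558 -0.5854]
target [ 0.4178 -0.1726  0.178 ] row [ 0.0166 -0.0926 -0.0252 -0.4737  0.481  -1.5131] rows>= 13.254843125052322
target [ 0.41  -0.217  0.108] row [-0.    -0.045  0.07   0.     0.     0.   ] rows>= 1.9956015560063833
```

```bash
python3 - <<'E'
from h import *
b=plan(F2W(FX,[-120,-91,230]),RF(0,90)); b=plan(F2W(FX,[-120,-91,230]),RF(0,0))
E
```

```text
target [ 0.4178 -0.1726  0.23  ] row [-0.0131 -0.0924 -0.0678 -0.4737  0.481  -1.5131] rows>= 13.254843125052322
target [ 0.4178 -0.1726  0.23  ] row [-0.0131 -0.0924 -0.0678  0.0047  0.6099  0.0045] rows>= 4.879398931083181
```

First I'll move clear and go upright, then yaw.

```bash
python3 steer.py '-0.013 -0.092 -0.068 0.005 0.61 0.005;-0.013 -0.092 -0.068 0.005 0.61 0.005;-0.013 -0.092 -0.068 0.005 0.61 0.005;-0.013 -0.092 -0.068 0.005 0.61 0.005;-0.013 -0.092 -0.068 0.005 0.61 0.005;-0.013 -0.092 -0.068 0.005 0.61 0.005;-0.013 -0.092 -0.068 0.005 0.61 0.005'
python3 - <<'E'
from h import *
print(env.sense()["qpos"])
b=plan(F2W(FX,[-120,-91,230]),RF(0,45)); b=plan(F2W(FX,[-120,-91,200]),RF(0,90),b)
E
```

```text
time_s: 5.78
tcp_pos: [0.4156, -0.1767, 0.2273]
tcp_rot: [-2.412, -2.009, 0.006]
ft_force: [0.5, 1.9, -0.8]
gripper_width: 0.0214
gripper_force: 30.0
[ 0.7571 -0.0538 -0.434   1.8909 -0.0214  1.3038  0.1472]
target [ 0.4178 -0.1726  0.23  ] row [ 0.0043  0.0014 -0.0027 -0.0048 -0.0005 -0.7933] rows>= 6.346749110413416
target [ 0.4178 -0.1726  0.2   ] row [ 0.      0.      0.03    0.      0.     -0.7854] rows>= 6.283185307179587
```

```bash
python3 steer.py '0.004 0.001 -0.003 -0.005 0 -1.579;0.004 0.001 -0.003 -0.005 0 -1.579;0.004 0.001 -0.003 -0.005 0 -1.579;0.004 0.001 -0.003 -0.005 0 -1.579;0.004 0.001 -0.003 -0.005 0 -1.579;0.004 0.001 -0.003 -0.005 0 -1.579;0.004 0.001 -0.003 -0.005 0 -1.579;0.004 0.001 -0.003 -0.005 0 -1.579'
python3 - <<'E'
from h import *
print(env.sense()["qpos"])
b=plan(F2W(FX,[-120,-91,200]),RF(0,90))
E
```

```text
time_s: 6.45
tcp_pos: [0.4183, -0.1698, 0.2297]
tcp_rot: [-1.134, -2.926, 0.002]
ft_force: [0.5, 0.1, -0.8]
gripper_width: 0.0215
gripper_force: 30.0
[ 0.7192 -0.0573 -0.412   1.8896 -0.0225  1.3076  1.145 ]
target [ 0.4178 -0.1726  0.2   ] row [-0.0016 -0.0024  0.0297 -0.0017 -0.0029 -0.5654] rows>= 4.523266653040433
```

```bash
python3 steer.py '-0.002 -0.002 0.03 -0.002 -0.003 -0.565;-0.002 -0.002 0.03 -0.002 -0.003 -0.565;-0.002 -0.002 0.03 -0.002 -0.003 -0.565;-0.002 -0.002 0.03 -0.002 -0.003 -0.565;-0.002 -0.002 0.03 -0.002 -0.003 -0.565;-0.002 -0.002 0.03 -0.002 -0.003 -0.565;-0.002 -0.002 0.03 -0.002 -0.003 -0.565'
python3 - <<'E'
from h import *
b=plan(F2W(FX,[-90,-91,115]),RF(0,90)); b=plan(F2W(FX,[-50,-91,115]),RF(0,90),b)
cv2.imwrite("pics/s3.png",env.snapshot("side")[:,:,::-1])
M,K=wristcam()
im=env.snapshot("wrist")[:,:,::-1];cv2.imwrite("pics/w3.png",im); np.save("w3.npy",M)
print(proj(F2W(FX,[[-40,-98,95],[-40,-84,95],[-18,-98,95],[-18,-84,95],[-4,-121,95],[-40,-121,95]]),M,K))
E
```

```text
time_s: 7.03
tcp_pos: [0.4184, -0.173, 0.1999]
tcp_rot: [0.288, 3.127, 0.001]
ft_force: [-0.1, -0.6, -1.1]
gripper_width: 0.0208
gripper_force: 30.0
target [ 0.4126 -0.2022  0.115 ] row [ 0.0004 -0.0299  0.0849  0.0008  0.0008 -0.0097] rows>= 2.1574787996440774
target [ 0.4056 -0.2416  0.115 ] row [-0.   -0.04  0.    0.    0.    0.  ] rows>= 0.9592326139088724
[[205.1925 228.2456]
 [206.937  248.5712]
 [171.9448 228.5695]
 [174.1181 248.8869]
 [146.6332 194.2267]
 [202.2254 193.6738]]
```

View pics/w3.png

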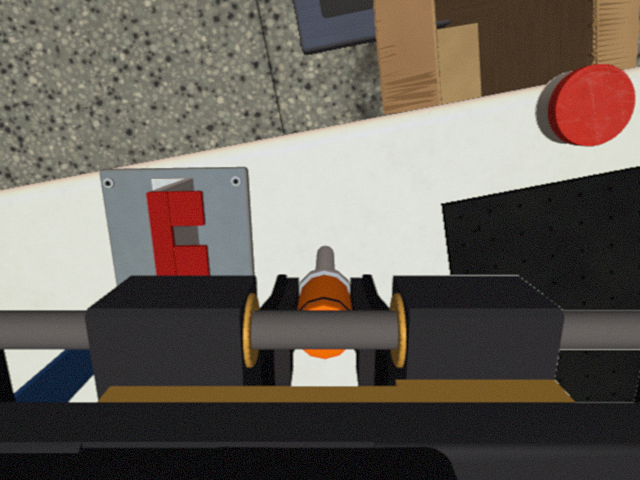

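The wrist view shows the pin held upright with its shank at (325,255). The strip's notch is at about (188,236), its edges near rows 226 and 246. I'll get the notch edges by colour mask.

```bash
python3 - <<'E'
from h import *
im=cv2.imread("pics/w3.png").astype(float); red=im[:,:,2]-im[:,:,1]
M=np.load("w3.npy");K=env.camera_params("wrist")["mtx"]
def cross(a,t):
    return [round(i+(a[i]-t)/(a[i]-a[i+1]),2) for i in range(len(a)-1) if (a[i]-t)*(a[i+1]-t)<0]
for u in(180,185,190,195,198): print(u,[c+180 for c in cross(red[180:275,u],75)])
for v in(200,210,220,232,236,240,255,265): print('v',v,[c+130 for c in cross(red[v,130:225],75)])
P=proj(F2W(FX,[[-40,-98,95],[-40,-84,95],[-18,-98,95],[-18,-84,95],[-18,-98,89],[-18,-84,89],[-40,-121,95],[-40,-121,89],[-4,-121,95]]),M,K);print(P)
# shank: pin tip pixel expected for pin held at grasp z=27
s=env.sense();r=R.from_rotvec(s["tcp_rot"])
for z in(-58,-30,0): print(z,proj([s["tcp_pos"]+r.apply([0,0,(8-z)/1000])],M,K))
g=im[235:275,300:350].mean(2).round().astype(int)
for v in (4,10,16,22): print(v+235,g[v])
E
```

```text
180 [np.float64(190.94), np.float64(225.39), np.float64(245.20999999999998)]
185 [np.float64(190.82), np.float64(225.38), np.float64(245.25)]
190 [np.float64(190.79), np.float64(225.32), np.float64(245.18)]
195 [np.float64(190.99), np.float64(225.4), np.float64(244.95999999999998)]
198 [np.float64(190.83), np.float64(225.13), np.float64(245.13)]
v 200 [np.float64(146.81), np.float64(201.6)]
v 210 [np.float64(148.02), np.float64(202.54000000000002)]
v 220 [np.float64(149.41), np.float64(203.51)]
v 232 [np.float64(150.8), np.float64(171.63)]
v 236 [np.float64(151.42000000000002), np.float64(171.97)]
v 240 [np.float64(151.9), np.float64(172.82)]
v 255 [np.float64(153.76), np.float64(206.62)]
v 265 [np.float64(155.12), np.float64(207.57)]
[[205.1925 228.2456]
 [206.937  248.5712]
 [171.9448 228.5695]
 [174.1181 248.8869]
 [175.0982 226.4788]
 [177.1872 246.4068]
 [202.2254 193.6738]
 [204.806  192.2768]
 [146.6332 194.2267]]
-58 [[325.677  256.0164]]
-30 [[325.8216 272.4159]]
0 [[326.0243 295.4041]]
239 [221 224 222 222 222 221 222 224 222 220 224 221 221 223 224 223 224 222
 224 220 219 223 222 222 224 221 222 220 218 221 220 220 222 221 219 220
 221 219 221 221 223 223 224 222 225 224 223 223 222 222]
245 [218 220 220 219 220 220 219 218 220 219 219 221 219 220 222 223 220 223
 224 224 225 220 210 196 174 181 191 199 208 218 223 223 221 222 222 221
 223 221 220 222 221 221 220 221 221 220 221 220 223 223]
251 [217 217 218 215 218 217 220 220 219 220 221 220 222 220 221 224 208 156
  95  85  97 100 105 105 105 106 106 110 103 103  98  96 112 163 216 226
 223 224 223 222 224 223 220 222 223 221 222 220 221 221]
257 [218 220 219 216 219 221 222 219 221 218 219 217 219 223 220 209 161 104
  85  95  96 105 102 109 105 109 109 106 106 103 100  99  93 112 176 222
 226 222 221 222 221 222 223 223 221 220 222 224 219 219]
```

```bash
python3 - <<'E'
from h import *
b=plan(F2W(FX,[-68,-92,112]),RF(0,90))
E
python3 steer.py '0 -0.01 0.03 0.001 0.001 -0.01;0.001 -0.03 0.06 0.001 0.001 -0.01;0.001 -0.052 0.088 0.001 0.001 -0.01;0.001 -0.052 0.088 0.001 0.001 -0.01;0.001 -0.052 0.088 0.001 0.001 -0.01'
python3 - <<'E'
from h import *
b=plan(F2W(FX,[-68,-92,112]),RF(0,90))
M,K=wristcam();s=env.sense()
im=env.snapshot("wrist")[:,:,::-1];cv2.imwrite("pics/w4.png",im); np.save("w4.npy",M)
print(proj(F2W(FX,[[-40,-99,95],[-40,-85,95],[-18,-99,95],[-18,-85,95],[-40,-122,95]]),M,K))
r=R.from_rotvec(s["tcp_rot"])
for z in(-58,-15,0): print(z,proj([s["tcp_pos"]+r.apply([0,0,(8-z)/1000])],M,K))
cv2.imwrite("pics/w4c.png",cv2.resize(im[160:340,200:400],None,fx=3.3,fy=3.3,interpolation=cv2.INTER_CUBIC))
E
```

```text
target [ 0.4078 -0.2237  0.112 ] row [ 0.0013 -0.0515  0.088   0.0011  0.0013 -0.0105] rows>= 2.4450040748188995
time_s: 7.55
tcp_pos: [0.4066, -0.225, 0.1105]
tcp_rot: [-0.277, -3.127, -0.003]
ft_force: [0.6, 0.2, -0.6]
gripper_width: 0.0211
gripper_force: 30.0
target [ 0.4078 -0.2237  0.112 ] row [-0.0009  0.0015 -0.0015  0.0019 -0.0027 -0.0028] rows>= 0.05585359780519365
[[267.8492 276.6221]
 [268.9594 305.2503]
 [219.2792 276.7448]
 [221.2869 305.3719]
 [265.9317 227.1755]]
-58 [[325.9963 255.9311]]
-15 [[326.3131 282.9663]]
0 [[326.4577 295.3034]]
```

View pics/w4c.png

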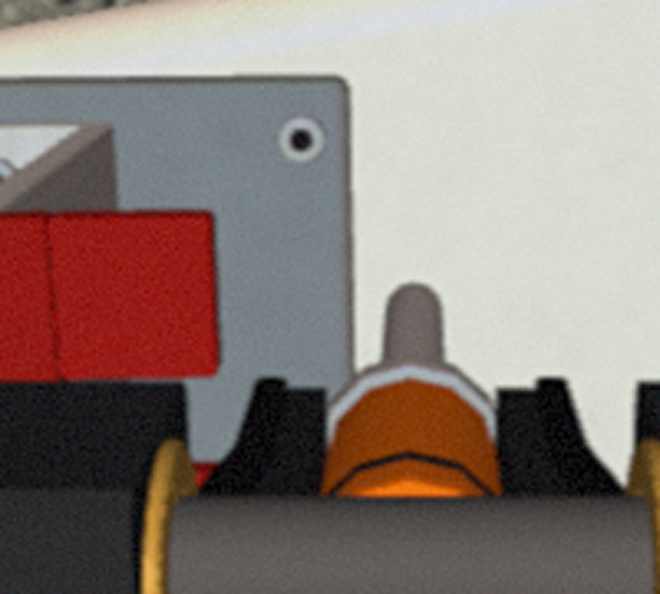

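The strip's near end is at row 224 and the near notch edge at row 273.6, which puts the notch middle at about y = -92.5. The pin shank is centred at column 325.5. I'll go in slowly at that y.

```bash
python3 steer.py '0 -0.01 -0.0015 0.002 -0.003 -0.003;0 -0.0205 -0.0015 0.002 -0.003 -0.003;0 -0.0205 -0.0015 0.002 -0.003 -0.003;0 -0.0205 -0.0015 0.002 -0.003 -0.003'
python3 - <<'E'
from h import *
b=plan(F2W(FX,[-46,-92.5,112]),RF(0,90));b=plan(F2W(FX,[-30,-92.5,112]),RF(0,90));s=env.sense();print(R.from_rotvec(s["tcp_rot"]).inv().apply(s["ft_force"]),s["torque"])
E
```

```text
time_s: 7.93
tcp_pos: [0.4047, -0.2459, 0.1144]
tcp_rot: [0.27, 3.125, -0.004]
ft_force: [-0.2, 0.2, -0.1]
gripper_width: 0.0209
gripper_force: 30.0
target [ 0.4035 -0.2453  0.112 ] row [ 0.0013  0.0004  0.0024 -0.0021  0.005   0.0021] rows>= 0.06567195579310586
target [ 0.4007 -0.261   0.112 ] row [ 0.0013 -0.0156  0.0024 -0.0021  0.005   0.0021] rows>= 0.3789528399648603
[0.1835 0.147  0.1281] [ 0.1709 -0.1336  0.0114]
```

```bash
python3 steer.py '0.001 0 0.002 -0.002 0.004 0.002;0.001 -0.004 0.002 -0.002 0.004 0.002;0.001 -0.008 0.002 -0.002 0.004 0.002;0.001 -0.008 0.002 -0.002 0.004 0.002;0.001 -0.008 0.002 -0.002 0.004 0.002'
python3 - <<'E'
from h import *
b=plan(F2W(FX,[-38,-92.5,112]),RF(0,90));s=env.sense();print(R.from_rotvec(s["tcp_rot"]).inv().apply(s["ft_force"]),s["torque"])
E
```

```text
time_s: 8.35
tcp_pos: [0.402, -0.253, 0.1116]
tcp_rot: [-0.272, -3.13, -0.001]
ft_force: [-0.4, 0.4, -0.6]
gripper_width: 0.0211
gripper_force: 30.0
target [ 0.4021 -0.2531  0.112 ] row [-0.0001 -0.0001 -0.0004  0.0006 -0.0003  0.0011] rows>= 0.01051644463290977
[0.4384 0.3634 0.6219] [ 0.1074 -0.1334  0.0566]
```

```bash
python3 steer.py '0 -0.004 0 0 0 0;0 -0.008 0 0 0 0;0 -0.012 0 0 0 0;0 -0.012 0 0 0 0;0 -0.012 0 0 0 0'
python3 - <<'E'
from h import *
b=plan(F2W(FX,[-26,-92.5,112]),RF(0,90));s=env.sense();print(R.from_rotvec(s["tcp_rot"]).inv().apply(s["ft_force"]),s["torque"])
E
```

```text
time_s: 8.77
tcp_pos: [0.3999, -0.2649, 0.1116]
tcp_rot: [-0.272, -3.13, -0.001]
ft_force: [0.1, 0.2, -0.5]
gripper_width: 0.0215
gripper_force: 30.0
target [ 0.4   -0.265  0.112] row [-0.0001 -0.0001 -0.0004  0.0006 -0.0003  0.0009] rows>= 0.010156676563429045
[-0.0222  0.1655  0.4761] [ 0.1083 -0.1989  0.0632]
```

```bash
python3 steer.py '0 -0.0015 0 0 0 0;0 -0.003 0 0 0 0;0 -0.003 0 0 0 0'; python3 steer.py '0 -0.001 0 0 0 0;0 -0.0015 0 0 0 0;0 -0.0015 0 0 0 0'
python3 - <<'E'
from h import *
b=plan(F2W(FX,[-23,-92.5,112]),RF(0,90));s=env.sense();print(R.from_rotvec(s["tcp_rot"]).inv().apply(s["ft_force"]),s["torque"])
E
```

```text
time_s: 9.02
tcp_pos: [0.3995, -0.2678, 0.1116]
tcp_rot: [-0.271, -3.13, -0.001]
ft_force: [0.0, -0.3, -1.1]
gripper_width: 0.0211
gripper_force: 30.0
time_s: 9.27
tcp_pos: [0.3994, -0.2685, 0.1116]
tcp_rot: [-0.27, -3.13, -0.002]
ft_force: [0.6, 3.1, -0.9]
gripper_width: 0.0213
gripper_force: 30.0
target [ 0.3995 -0.2679  0.112 ] row [ 0.      0.0006 -0.0004  0.0013 -0.0003  0.0019] rows>= 0.01861415220143717
[-0.0133  3.1497  0.9479] [ 0.7608 -0.2048  0.0493]
```

Contact with the notch bottom at x ≈ -22.4, as expected. Easing off 0.5 mm and lowering.

```bash
python3 steer.py '0 0.0005 0.002 0 0 0;0 0.0005 0.004 0 0 0;0 0.0005 0.006 0 0 0;0 0.0005 0.0075 0 0 0;0 0.0005 0.0075 0 0 0'; python3 steer.py '0 0 0.001 0 0 0;0 0 0.001 0 0 0;0 0 0.001 0 0 0'
python3 - <<'E'
from h import *
b=plan(F2W(FX,[-23,-92.5,103]),RF(0,90));s=env.sense();print(R.from_rotvec(s["tcp_rot"]).inv().apply(s["ft_force"]),s["torque"])
E
```

```text
time_s: 9.68
tcp_pos: [0.3993, -0.2684, 0.1037]
tcp_rot: [-0.271, -3.13, -0.001]
ft_force: [1.3, 1.3, -2.2]
gripper_width: 0.0211
gripper_force: 30.0
time_s: 9.93
tcp_pos: [0.3993, -0.2684, 0.103]
tcp_rot: [-0.271, -3.13, -0.001]
ft_force: [1.2, 2.9, -2.5]
gripper_width: 0.0215
gripper_force: 30.0
target [ 0.3995 -0.2679  0.103 ] row [-0.0001  0.0005  0.      0.0008 -0.0003  0.0016] rows>= 0.014344175683891762
[-0.6783  3.104   2.5077] [ 0.7291 -0.4205 -0.0097]
```

```bash
for i in 1 ; do python3 steer.py '0 0.0003 0.0005 0 0 0;0 0.0003 0.001 0 0 0;0 0.0003 0.001 0 0 0'; python3 steer.py '0 0 0.0005 0 0 0;0 0 0.001 0 0 0;0 0 0.001 0 0 0';  done
```

```text
time_s: 10.18
tcp_pos: [0.3994, -0.2684, 0.1026]
tcp_rot: [-0.271, -3.13, -0.0]
ft_force: [-0.8, 2.5, 5.2]
gripper_width: 0.0207
gripper_force: 30.0
time_s: 10.43
tcp_pos: [0.3995, -0.2684, 0.1025]
tcp_rot: [0.271, 3.13, -0.0]
ft_force: [-5.8, 5.6, 14.2]
gripper_width: 0.0212
gripper_force: 30.0
```

The collar is seated. Relieving to a light force, then letting go.

```bash
python3 steer.py '0 0.0003 -0.001 0 0 0;0 0.0003 -0.0012 0 0 0;0 0.0003 -0.0012 0 0 0'; python3 steer.py '0 0 0 0 0 0;0 0 0 0 0 0;0 0 0 0 0 0;0 0 0 0 0 0;0 0 0 0 0 0' 0.06
python3 - <<'E'
from h import *
p=env.sense();b=plan(p["tcp_pos"]+[0,0,.12],R.from_rotvec(p["tcp_rot"]))
E
```

```text
time_s: 10.68
tcp_pos: [0.3995, -0.2683, 0.1026]
tcp_rot: [0.271, 3.13, 0.0]
ft_force: [-1.3, 1.3, 4.9]
gripper_width: 0.0214
gripper_force: 30.0
time_s: 11.1
tcp_pos: [0.3994, -0.268, 0.1022]
tcp_rot: [-0.271, -3.13, -0.001]
ft_force: [-0.2, 0.0, 0.3]
gripper_width: 0.0466
gripper_force: 0.0
target [ 0.3994 -0.268   0.2222] row [ 0.      0.0001 -0.12    0.      0.      0.    ] rows>= 2.877697841726619
```

```bash
python3 steer.py '0 0 0 0 0 0;0 0 0 0 0 0;0 0 -0.01 0 0 0;0 0 -0.03 0 0 0;0 0 -0.06 0 0 0;0 0 -0.1 0 0 0;0 0 -0.14 0 0 0;0 0 -0.18 0 0 0'
python3 - <<'E'
from h import *
print(env.sense()["qpos"])
M,K=wristcam();im=env.snapshot("wrist")[:,:,::-1]
print(proj(F2W(FX,[[-23,-92.5,132],[-23,-92.5,100]]),M,K))
a=im[160:420,180:420]; sd=env.snapshot("side")[:,:,::-1][240:340,250:370]
A=cv2.resize(a,None,fx=1.6,fy=1.6);B=cv2.resize(sd,None,fx=3.3,fy=3.3,interpolation=cv2.INTER_CUBIC)
c=np.zeros((420,790,3),np.uint8);c[:A.shape[0],:A.shape[1]]=A;c[:B.shape[0],390:390+B.shape[1]]=B;cv2.imwrite("pics/park.png",c)
b=plan(F2W(FX,[12,150,260]),RF(0,-90))
E
```

```text
time_s: 11.77
tcp_pos: [0.399, -0.2677, 0.2851]
tcp_rot: [0.27, 3.13, 0.001]
ft_force: [1.0, -1.3, 0.1]
gripper_width: 0.0594
gripper_force: 0.0
[ 0.8092 -0.0255 -0.3022  1.7493 -0.0081  1.4166  1.9066]
[[325.3085 223.1285]
 [325.2241 214.8063]]
target [ 0.6322 -0.3444  0.26  ] row [-0.2395 -0.0344  0.0325 -0.0152 -0.0064 -3.1399] rows>= 25.119180487710178
```

View pics/park.png

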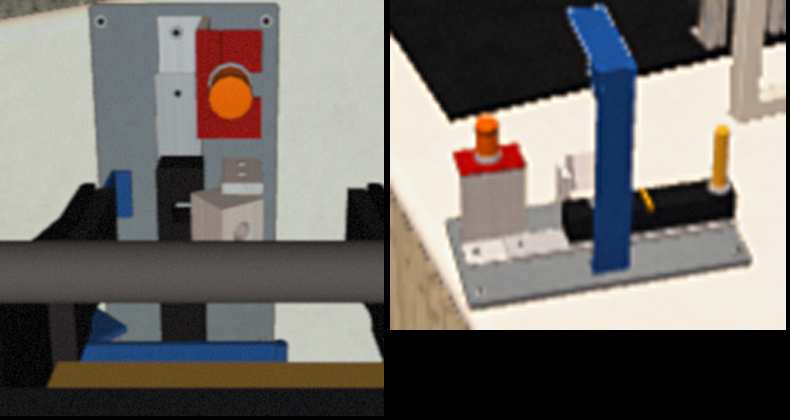

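The pin is upright in the notch at crop (231,95), with its collar on the strip, and the side view agrees. Now the post: rotate half a turn, pass above the hood, fingers shut.

```bash
python3 steer.py '-0.04 0 -0.06 0 0 0.125;-0.08 -0.01 -0.07 0 0 0.25;-0.12 -0.02 -0.07 0 0 0.375;-0.16 -0.025 -0.07 0 0 0.5;-0.2 -0.03 -0.07 0 0 0.625;-0.24 -0.034 -0.07 0 0 0.75;-0.24 -0.034 -0.07 0 0 0.875;-0.24 -0.034 -0.07 0 0 1.0' 0.0
python3 steer.py '0 0 0 0 0 1.5;0 0 0 0 0 1.5;0 0 0 0 0 1.5;0 0 0 0 0 1.5;0 0 0 0 0 1.5;0 0 0 0 0 1.5;0 0 0 0 0 1.5;0 0 0 0 0 1.5'
python3 - <<'E'
from h import *
print(env.sense()["qpos"])
b=plan(F2W(FX,[12,150,260]),RF(0,-90))
E
```

```text
time_s: 12.53
tcp_pos: [0.6332, -0.3423, 0.3489]
tcp_rot: [-1.741, -2.61, -0.002]
ft_force: [0.7, 0.2, -0.8]
gripper_width: 0.0144
gripper_force: 0.0
time_s: 13.2
tcp_pos: [0.6299, -0.3427, 0.3526]
tcp_rot: [-2.784, -1.454, -0.0]
ft_force: [0.1, -0.6, -0.3]
gripper_width: 0.0004
gripper_force: 0.0
[ 0.4863  0.4626 -0.0827  1.0261  0.0363  1.6547 -0.1926]
target [ 0.6322 -0.3444  0.26  ] row [-0.0001  0.003   0.0926 -0.0009 -0.0001  1.1371] rows>= 9.096430784847232
```

```bash
python3 steer.py '0 0.003 0.02 0 0 1.137;0 0.003 0.04 0 0 1.137;0 0.003 0.06 0 0 1.137;0 0.003 0.08 0 0 1.137;0 0.003 0.09 0 0 1.137;0 0.003 0.09 0 0 1.137;0 0.003 0.09 0 0 1.137;0 0.003 0.09 0 0 1.137'
python3 - <<'E'
from h import *
b=plan(F2W(FX,[12,150,86]),RF(0,-90)); print(env.sense()["qpos"])
M,K=wristcam();im=env.snapshot("wrist");h=cv2.cvtColor(im,cv2.COLOR_RGB2HSV);m=cv2.inRange(h,(15,120,110),(25,255,255));n,l,st,c=cv2.connectedComponentsWithStats(m);print([(a,b) for a,b in zip(st,c) if 30<a[4]<4000]);print(proj(F2W(FX,[[12,114,115],[12,114,54],[12,88,115]]),M,K));cv2.imwrite("pics/w5.png",im[:,:,::-1])
E
```

```text
time_s: 13.87
tcp_pos: [0.6323, -0.3443, 0.2623]
tcp_rot: [-3.14, 0.058, 0.001]
ft_force: [0.2, 0.4, 0.1]
gripper_width: 0.0003
gripper_force: 0.0
target [ 0.6322 -0.3444  0.086 ] row [ 0.0001  0.0003  0.1763 -0.001   0.0008  0.1371] rows>= 4.22781848438501
[ 0.3896  0.4683  0.073   1.2006 -0.0338  1.4749 -1.1498]
[(array([ 567,  246,   35,   64, 1280], dtype=int32), array([583.6234, 279.1305])), (array([309, 256,  17,  17, 215], dtype=int32), array([317.2837, 264.0605])), (array([345, 311,   6,  56, 247], dtype=int32), array([347.919 , 340.2227])), (array([298, 312,   6,  55, 230], dtype=int32), array([300.1522, 341.687 ]))]
[[316.9461 264.6275]
 [318.0614 243.6525]
 [312.6319 295.2174]]
```

The post top measures (317,264) against a predicted (317,264.6), so the position is confirmed. Descending behind it.

```bash
python3 steer.py '0 0 0.04 0 0 0.137;0 0 0.08 0 0 0.137;0 0 0.12 0 0 0.137;0 0 0.15 0 0 0.137;0 0 0.176 0 0 0.137;0 0 0.176 0 0 0.137;0 0 0.176 0 0 0.137'
python3 - <<'E'
from h import *
b=plan(F2W(FX,[12,136,86]),RF(0,-90))
E
```

```text
time_s: 14.5
tcp_pos: [0.6318, -0.3439, 0.0856]
tcp_rot: [-3.129, 0.26, 0.004]
ft_force: [-0.3, -0.8, 0.7]
gripper_width: 0.0006
gripper_force: 0.0
target [ 0.6185 -0.342   0.086 ] row [-0.0135  0.0003 -0.0004 -0.0014  0.0028  0.0082] rows>= 0.3241342406521721
```

```bash
python3 steer.py '-0.004 0 0 0 0 0.008;-0.008 0 0 0 0 0.008;-0.012 0 0 0 0 0.008;-0.016 0 0 0 0 0.008;-0.020 0 0 0 0 0.008;-0.024 0 0 0 0 0.008;-0.028 0 0 0 0 0.008;-0.028 0 0 0 0 0.008'
python3 - <<'E'
from h import *
b=plan(F2W(FX,[12,105,86]),RF(0,-90))
E
```

```text
time_s: 15.17
tcp_pos: [0.6045, -0.3397, 0.0869]
tcp_rot: [-3.129, 0.277, -0.001]
ft_force: [1.6, 0.7, 0.8]
gripper_width: 0.0003
gripper_force: 0.4
target [ 0.5879 -0.3366  0.086 ] row [-0.0169 -0.0001  0.0009 -0.0005 -0.0005 -0.0021] rows>= 0.40570636636629676
```

```bash
python3 steer.py '-0.004 0 0.001 0 0 -0.002;-0.008 0 0.001 0 0 -0.002;-0.012 0 0.001 0 0 -0.002;-0.014 0 0.001 0 0 -0.002;-0.014 0 0.001 0 0 -0.002'
python3 steer.py '-0.002 0 0 0 0 0;-0.003 0 0 0 0 0;-0.003 0 0 0 0 0'
python3 - <<'E'
from h import *
b=plan(F2W(FX,[12,105,86]),RF(0,-90))
M,K=wristcam();im=env.snapshot("wrist");cv2.imwrite("pics/w6.png",im[:,:,::-1])
for n in("scene","side"):
    c=env.camera_params(n);im=env.snapshot(n);h=cv2.cvtColor(im,cv2.COLOR_RGB2HSV);q=proj(F2W(FX,[[12,114,115],[12,88,115],[12,88,60]]),c["cam_to_world"],c["mtx"]);print(n,q)
    m=cv2.inRange(h,(12,120,110),(27,255,255));k,l,st,cc=cv2.connectedComponentsWithStats(m);print([st[i] for i in range(1,k) if np.hypot(*(cc[i]-q[1]))<40 and st[i][4]>5])
E
```

```text
time_s: 15.58
tcp_pos: [0.5904, -0.337, 0.0851]
tcp_rot: [-3.129, 0.273, 0.002]
ft_force: [0.6, 0.1, 0.6]
gripper_width: 0.0007
gripper_force: 0.2
time_s: 15.83
tcp_pos: [0.5889, -0.3368, 0.0852]
tcp_rot: [-3.13, 0.273, -0.002]
ft_force: [6.7, -1.3, -2.6]
gripper_width: 0.0006
gripper_force: 3.1
target [ 0.5879 -0.3366  0.086 ] row [-0.001   0.     -0.0008 -0.0003 -0.0015  0.0004] rows>= 0.03147565332330685
scene [[364.0761 212.1987]
 [368.1137 217.2373]
 [367.4088 227.8647]]
[array([366, 219,   3,  11,  24], dtype=int32)]
side [[350.1458 277.8759]
 [341.7835 279.0066]
 [340.9247 294.2717]]
[array([357, 262,   3,   4,   7], dtype=int32), array([341, 269,   4,   5,  11], dtype=int32), array([339, 279,   6,  19,  79], dtype=int32)]
```

The post is now at its expected open position in both fixed views, and the force is rising. A short extra press should confirm the end stop.

```bash
python3 steer.py '-0.001 0 0 0 0 0;-0.002 0 0 0 0 0;-0.003 0 0 0 0 0;-0.003 0 0 0 0 0'
```

```text
time_s: 16.32
tcp_pos: [0.5888, -0.3367, 0.0854]
tcp_rot: [3.129, -0.271, 0.011]
ft_force: [17.4, -5.6, -10.0]
gripper_width: 0.0004
gripper_force: 9.1
```

It doesn't move any further at 17 N, so this is the end stop. Backing off and rising clear.

```bash
python3 steer.py '0.005 0 0 0 0 0;0.015 0 0 0 0 0;0.04 0 0 0 0 0;0.04 0 0 0 0 0;0.04 0 -0.04 0 0 0;0.04 0 -0.08 0 0 0;0.04 0 -0.12 0 0 0;0.04 0 -0.16 0 0 0'
python3 steer.py '0 0 0 0 0 0;0 0 0 0 0 0;0 0 0 0 0 0;0 0 0 0 0 0'
python3 - <<'E'
from h import *
c=env.camera_params("scene");N=["scene","side"]
for n in N:
    c=env.camera_params(n);h=cv2.cvtColor(env.snapshot(n),cv2.COLOR_RGB2HSV);q=proj(F2W(FX,[[12,88,90],[-23,-92,120],[0,0,220]]),c["cam_to_world"],c["mtx"]);print(n,q)
    for lo,hi,j in(((13,120,110),(27,255,255),0),((6,180,120),(13,255,255),1)):
        k,l,st,cc=cv2.connectedComponentsWithStats(cv2.inRange(h,lo,hi));print([(*st[i],*cc[i].round(1)) for i in range(1,k) if np.hypot(*(cc[i]-q[j]))<15 and st[i][4]>5])
E
```

```text
time_s: 16.98
tcp_pos: [0.6234, -0.3431, 0.2464]
tcp_rot: [-3.129, 0.274, 0.004]
ft_force: [0.5, 0.1, 0.4]
gripper_width: 0.0004
gripper_force: 0.0
time_s: 17.32
tcp_pos: [0.6236, -0.3428, 0.2431]
tcp_rot: [-3.128, 0.273, 0.006]
ft_force: [-0.9, -0.4, 0.2]
gripper_width: 0.0005
gripper_force: 0.0
scene [[367.7893 222.1275]
 [388.7057 257.7954]
 [381.1428 214.8236]]
[(np.int32(366), np.int32(220), np.int32(3), np.int32(10), np.int32(19), np.float64(367.4), np.float64(224.7))]
[(np.int32(386), np.int32(254), np.int32(6), np.int32(6), np.int32(28), np.float64(388.8), np.float64(256.3)), (np.int32(388), np.int32(261), np.int32(4), np.int32(2), np.int32(6), np.float64(389.2), np.float64(261.3))]
side [[341.389  286.0179]
 [279.367  278.9647]
 [312.4587 249.6031]]
[(np.int32(339), np.int32(279), np.int32(5), np.int32(19), np.int32(76), np.float64(341.4), np.float64(288.4))]
[(np.int32(276), np.int32(275), np.int32(7), np.int32(12), np.int32(66), np.float64(278.6), np.float64(281.0))]
```

The post stands at its end stop and the pin hangs upright in the notch. The robot is touching nothing, so I'm handing in.

```bash
python3 -c "
from bench import env
print(env.close_job())"
```

```text
the job is handed in; nothing more can be done
None
```

The lock pin hangs upright by its collar, fully home in the notch and released. The carriage was then pushed to its end stop, where it would not move further at 17 N. The job was handed in at about 17 s of the 69 s, with the robot clear of everything.

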